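Close the olive tubs with their lids

ROBOT

A 6-joint arm with a two-finger parallel gripper is mounted at the origin on the work surface. World frame = base frame: x ahead of the robot, y to its left, z up, the work surface at z = 0. Lengths are in m, angles in rad, forces in N, time in s.
With the tool pointing down it reaches from about 0.25 to 0.725 m from the base axis. Payload 4 kg.
Tool frame: the origin (TCP) lies midway between the tips of the shut fingers; the grasp point (between the pads) lies 19 mm behind it; z points along the fingers, y is the line along which they close (so a half turn about z gives the same grasp; the last joint's range is limited). The gripper opens to 85 mm and grips with 20 to 120 N. Pads are 22 mm wide; open, the fingers measure 114 mm over their backs; the gripper's body (76 mm by 85 mm) begins 54 mm behind the grasp point. The pads swing forward as they close: fully open they stand 13 mm farther back than shut.
Start: joints at [-1.253, 0.241, 0.005, 1.335, 0, 1.571], TCP at [0.156, -0.475, 0.231] pointing down, gripper open.
Joint ranges: [-2.72, 2.72], [-1.05, 1.87], [-1.09, 1.28], [-1.99, 2.15], [-1.42, 1.44], [-3.14, 3.14]. Speed limits (rad/s): [2.79, 2.79, 3.14, 3.14, 3.14, 3.14].

INTERFACE

Orientations are given as a unit quaternion [x, y, z, w].
In Python, from workcell import bot gives the robot as it stands. The module is installed in compiled form; this text tells all that it offers.
- The arm moves only by the tool jog_arm, never from a script. Its argument "deltas" is a list of rows, each an object with "fingers": the opening, from 0 (shut) to 1 (fully open); "delta_pos": the shift along the tool's x, y, z normalised to -1 to 1, where 1 is 300 mm, a list of three; "yaw": the turn about the tool's z normalised to -1 to 1, where 1 is pi/4 rad. A call has 1 to 12 rows; each row is the pose to reach, as a shift and turn from the pose commanded when the call began, along the tool's axes at that moment; what a row does not reach only later rows make up. A row lasts 1/10 s, in which the tool goes at most 50 mm and 8.59 degrees, less where a joint would pass 70% of its speed; a pose out of reach is approached as far as the arm can. A call with a number of a shift or a turn outside -1 to 1 is refused whole. A call with a gripper value outside its range is refused whole. The fingers move at their own pace and stop on an object; the grip force is fixed at half the most. Time passes only in rows, so rows that repeat a pose let the fingers close. It gives the time, the measured TCP pose, the force, the opening and the grip force at its end, in the units of the state.
- bot.get_obs(): the state, without advancing time (a new reading comes with each control period).
- bot.camera(name): name is "scene" or "top" or "wrist"; returns a dict with "image" (480x640x3 uint8, red, green, blue), "range_z" (480x640 float32, m along the optical axis (not along the pixel's ray), 0 where there is no reading), "fx", "fy", "cx", "cy" (pixels), "rvec" (rotation vector, rad) and "tvec" (3), from world to camera coordinates, as OpenCV has them. Camera axes: x right, y down, z forward; pixel columns grow to the right and rows downward; lengths in m; the calibration is good to about 2 mm. A picture is of the moment at which its call begins.
- bot.job_done(): hands the job in; it is judged then, once.
The state is a dict: "clock": time; "joint_pos": joint angles; "joint_vel": joint speeds; "tau": joint torques, N m; "eef_pos": TCP position; "tool_rot": TCP orientation; "ft_force": force on the tool from outside, world axes, zero at the start; "ft_torque": the same for the moment, N m; "grip_width": finger opening in m; "grasp_force": force on a finger pad.
Only numpy, scipy, OpenCV 4.12 (cv2) and the standard library are available. Lean on these libraries where they do the work, as an engineer would, in place of code of your own. Each camera call takes 0.05 s, during which the arm holds its last target. There are 200 camera calls.

TASK

The stall is closing: put its own lid on each of the two olive tubs that still stand open. There are two loose wooden lids with wooden knobs, a larger and a smaller one; set each on the tub of its size, knob up, its plug in the mouth, so that it lies flat and fully down on the rim.

Things in the scene. Friction and masses are not known exactly. Their poses are not given: they have to be found in the camera images.
- lid_large_knob (a point): The larger loose wooden lid: disc 174 mm across, 10 mm thick; under it a plug 130 mm across, 12 mm deep; on top an upright round knob 34 mm across, 42 mm tall; about 320 g. It lies knob up on the counter, standing on its plug. Point: the knob's centre, 21 mm above the disc's top, 31 above the disc's underside, 43 above the plug's underside (the counter). z up along the lid's axis.
- lid_small_knob (a point): The smaller loose wooden lid: disc 128 mm across, 10 mm thick; under it a plug 88 mm across, 12 mm deep; on top an upright round knob 34 mm across, 42 mm tall; about 180 g. It lies knob up on the counter, standing on its plug. Point: the knob's centre, 21 mm above the disc's top, 31 above the disc's underside, 43 above the plug's underside (the counter). z up along the lid's axis.
- tub_large_mouth (a point): The larger open stave tub, fixed: wood, two steel hoops, green olives 30 mm below the rim; rim 170 mm across, mouth 150 mm, 100 mm tall. Point: the mouth's centre at rim height; z up. The larger lid fits: plug in the mouth with 10 mm to spare all round, disc resting on the rim, knob's centre then 31 mm above this point.
- tub_small_mouth (a point): The smaller open stave tub, fixed: wood, two steel hoops, green olives 30 mm below the rim; rim 124 mm across, mouth 106 mm, 100 mm tall. Point: the mouth's centre at rim height; z up. The smaller lid fits: plug in the mouth with 9 mm to spare all round, disc resting on the rim, knob's centre then 31 mm above this point.
Things that resemble listed ones, but are neither listed nor needed, are in the scene too. Leave any pink look-alike of the part that bears lid_small_knob alone.

How it is judged:
At the end, for the whole second after the job is handed in: Each of the two wooden lids is on the tub of its size: knob centre within 15 mm of the mouth's centre horizontally and 25 to 37 mm above the rim (seated: 31 mm), and its axis within 0.12 rad (7 degrees) of upright (horizontal distance between lid_large_knob and tub_large_mouth below 0.015 m and z of lid_large_knob in the frame of tub_large_mouth between 0.025 and 0.037 m and angle between each of lid_large_knob, lid_small_knob's own z axis and vertical below 0.12 rad and horizontal distance between lid_small_knob and tub_small_mouth below 0.015 m and z of lid_small_knob in the frame of tub_small_mouth between 0.025 and 0.037 m); the robot touches nothing.
It also fails if it takes over 58 s, if anything falls off the work surface, if the arm or the gripper's body presses on something with over 40 N, if the wrist force passes 120 N, or if a joint passes its speed limit or range.

## Working session

There is one attempt and no reset: what is moved stays moved. The work goes in short steps, Python scripts to look and compute and a tool call to move; the robot and the scene stay as the last step left them, time stands still between calls to the robot, and variables do not carry over. Pictures are saved under pics/ and viewed, at most 10 in all, crops included, and the job is handed in when it is done.

Besides the shell and the picture viewer there is one more tool, called after ">>>" in YAML: its name, and indented under it one key for each argument. jog_arm: Moves the arm, as the interface text tells. Scaled input: -1 to 1 covers 300 mm each way for a shift and pi/4 rad each way for a turn. Its arguments: {"type":"object","properties":{"deltas":{"type":"array","items":{"type":"object","properties":{"fingers":{"type":"number"},"delta_pos":{"type":"array","items":{"type":"number"}},"yaw":{"type":"number"}}}}},"required":["deltas"]}

```bash
mkdir -p pics
cat > h.py <<'E'
import numpy as np, cv2
from workcell import bot
def cam(n):
    c=bot.camera(n); R=cv2.Rodrigues(np.array(c["rvec"],float))[0]; t=np.array(c["tvec"],float).ravel()
    z=c["range_z"]; v,u=np.mgrid[:480,:640]
    P=np.stack([(u-c["cx"])/c["fx"]*z,(v-c["cy"])/c["fy"]*z,z],-1)
    W=(P-t)@R
    W[z==0]=np.nan
    return c["image"],W,c,R,t
E
python3 - <<'E'
from h import *
for n in("top","scene"):
    im,W,c,R,t=cam(n); cv2.imwrite(f"pics/{n}0.png",im[...,::-1]); np.save(n+"W.npy",W); print(n,-R.T@t)
o=bot.get_obs(); print(o["eef_pos"],o["tool_rot"],o["clock"],o["grip_width"])
E
```

```text
top [0.34176288 0.01333808 1.10556233]
scene [ 1.19262207 -0.21185181  0.93039112]
[ 0.15607469 -0.47442703  0.23051516] [ 9.87398703e-01  1.58249620e-01 -1.35157541e-04 -9.17272092e-04] 0.1 0.0852935838833156
```

View pics/top0.png

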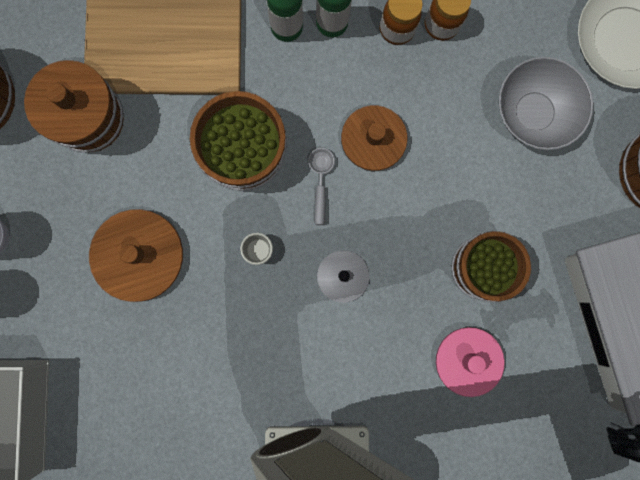

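View pics/scene0.png

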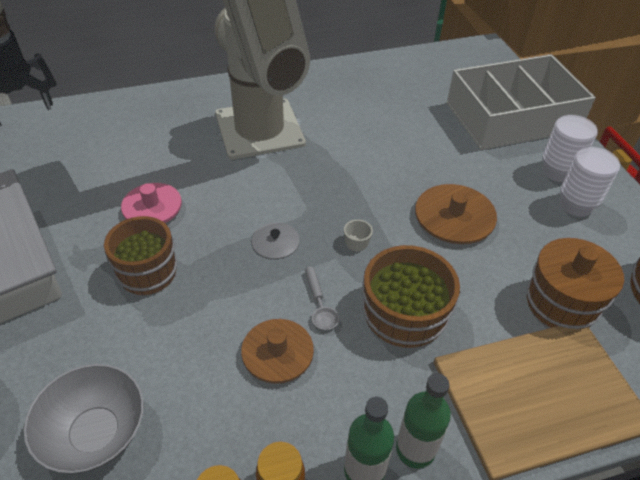

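The top view shows the large open tub at (238,139), the small open tub at (493,266), the large lid at (136,255) and the small lid at (375,138). The pink decoy is at (470,361).

Run:
```python
from h import *
W=np.load("topW.npy"); v,u=np.mgrid[:480,:640]
def sel(cu,cv,r,z0,z1):
    m=(np.hypot(u-cu,v-cv)<r)&(W[...,2]>z0)&(W[...,2]<z1); return W[m]
def rep(n,P):
    (c,r)=cv2.minEnclosingCircle(P[:,:2].astype(np.float32)); print(n,len(P),"med",np.median(P,0).round(4),"circ",np.round(c,4),round(r,4),"pol",np.hypot(*c).round(3))
for n,cu,cv_,r in(("Lknob",136,253,30),("Sknob",376,134,25)):
    rep(n,sel(cu,cv_,r,.056,.075))
for n,cu,cv_,r in(("Ldisc",136,255,55),("Sdisc",375,138,42)): rep(n,sel(cu,cv_,r,.016,.03))
rep("Lrim",sel(238,139,58,.093,.108)); rep("Srim",sel(493,266,48,.093,.108))
from scipy.spatial.transform import Rotation as Ro
print(Ro.from_quat(bot.get_obs()["tool_rot"]).as_matrix().round(4))
```

```text
Lknob 281 med [0.4135 0.3369 0.0625] circ [0.4134 0.3378] 0.017 pol 0.534
Sknob 259 med [ 0.6395 -0.1106  0.0624] circ [ 0.6402 -0.1108] 0.0172 pol 0.65
Ldisc 6372 med [0.4126 0.3357 0.0208] circ [0.4137 0.3378] 0.0872 pol 0.534
Sdisc 3034 med [ 0.6365 -0.1091  0.021 ] circ [ 0.6408 -0.1111] 0.0647 pol 0.65
Lrim 1661 med [0.6202 0.1419 0.0985] circ [0.6173 0.1412] 0.0857 pol 0.633
Srim 1135 med [ 0.3886 -0.319   0.0987] circ [ 0.3892 -0.3155] 0.0627 pol 0.501
[[ 9.499e-01  3.125e-01 -6.000e-04]
 [ 3.125e-01 -9.499e-01  1.800e-03]
 [ 0.000e+00 -1.900e-03 -1.000e+00]]
```

>>> jog_arm:
  deltas:
    - {"delta_pos": [0.956, -0.324, 0], "yaw": -0.69, "fingers": 1}
    - {"delta_pos": [0.956, -0.324, 0], "yaw": -0.69, "fingers": 1}
    - {"delta_pos": [0.956, -0.324, 0], "yaw": -0.69, "fingers": 1}
    - {"delta_pos": [0.956, -0.324, 0], "yaw": -0.69, "fingers": 1}
    - {"delta_pos": [0.956, -0.324, 0], "yaw": -0.69, "fingers": 1}
    - {"delta_pos": [0.956, -0.324, 0], "yaw": -0.69, "fingers": 1}
    - {"delta_pos": [0.956, -0.324, 0], "yaw": -0.69, "fingers": 1}
    - {"delta_pos": [0.956, -0.324, 0], "yaw": -0.69, "fingers": 1}

```text
clock: 0.9
eef_pos: [0.3989, -0.2918, 0.2307]
tool_rot: [0.908, 0.418, -0.001, -0.001]
ft_force: [-1.3, -0.3, -0.2]
grip_width: 0.0851
grasp_force: 0.0
```

```bash
cat > d.py <<'E'
import sys,numpy as np
from scipy.spatial.transform import Rotation as Ro
from workcell import bot
o=bot.get_obs(); R=Ro.from_quat(o["tool_rot"]).as_matrix(); p=np.array(o["eef_pos"])
print("t",round(o["clock"],2),"p",p.round(4),"q",np.round(o["joint_pos"],2),"F",np.round(o["ft_force"],1),"w",round(o["grip_width"],4),"g",round(o["grasp_force"],1))
print("R",R.round(3).tolist())
for i in range(1,len(sys.argv),3):
    T=np.array(list(map(float,sys.argv[i:i+3]))); print(T,((R.T@(T-p))/.3).round(4))
E
python3 d.py .6403 -.111 .15
```

```text
t 0.9 p [ 0.3989 -0.2918  0.2307] q [-0.63  0.23 -0.01  1.33 -0.    1.65] F [-1.3 -0.3 -0.2] w 0.0851 g 0.0
R [[0.65, 0.76, -0.001], [0.76, -0.65, 0.001], [-0.0, -0.001, -1.0]]
[ 0.6403 -0.111   0.15  ] [0.9812 0.2201 0.2681]
```

>>> jog_arm:
  deltas:
    - {"delta_pos": [0.981, 0.22, 0.268], "yaw": -0.58, "fingers": 1}
    - {"delta_pos": [0.981, 0.22, 0.268], "yaw": -0.58, "fingers": 1}
    - {"delta_pos": [0.981, 0.22, 0.268], "yaw": -0.58, "fingers": 1}
    - {"delta_pos": [0.981, 0.22, 0.268], "yaw": -0.58, "fingers": 1}
    - {"delta_pos": [0.981, 0.22, 0.268], "yaw": -0.58, "fingers": 1}
    - {"delta_pos": [0.981, 0.22, 0.268], "yaw": -0.58, "fingers": 1}
    - {"delta_pos": [0.981, 0.22, 0.268], "yaw": -0.58, "fingers": 1}
    - {"delta_pos": [0.981, 0.22, 0.268], "yaw": -0.58, "fingers": 1}
    - {"delta_pos": [0.981, 0.22, 0.268], "yaw": -0.58, "fingers": 1}

```text
clock: 1.8
eef_pos: [0.6391, -0.1151, 0.1509]
tool_rot: [0.792, 0.61, -0.001, -0.0]
ft_force: [0.3, 0.5, -0.4]
grip_width: 0.0854
grasp_force: 0.0
```

```bash
python3 d.py .6403 -.111 .032
python3 - <<'E'
from h import *
im,W,c,R,t=cam("wrist"); cv2.imwrite("pics/w1.png",im[...,::-1])
m=(W[...,2]>.056)&(W[...,2]<.072)&(np.hypot(W[...,0]-.64,W[...,1]+.111)<.035)
P=W[m];print(len(P));print(cv2.minEnclosingCircle(P[:,:2].astype(np.float32)),np.median(P,0)) if len(P) else 0
E
```

```text
t 1.8 p [ 0.6391 -0.1151  0.1509] q [-0.18  0.58  0.31  1.3  -0.    1.65] F [ 0.3  0.5 -0.4] w 0.0854 g 0.0
R [[0.255, 0.967, -0.002], [0.967, -0.255, -0.001], [-0.001, -0.001, -1.0]]
[ 0.6403 -0.111   0.032 ] [0.0145 0.001  0.3962]
1702
((0.643295407295227, -0.10931745171546936), 0.017004765570163727) [ 0.64339445 -0.10797234  0.06367475]
```

View pics/w1.png

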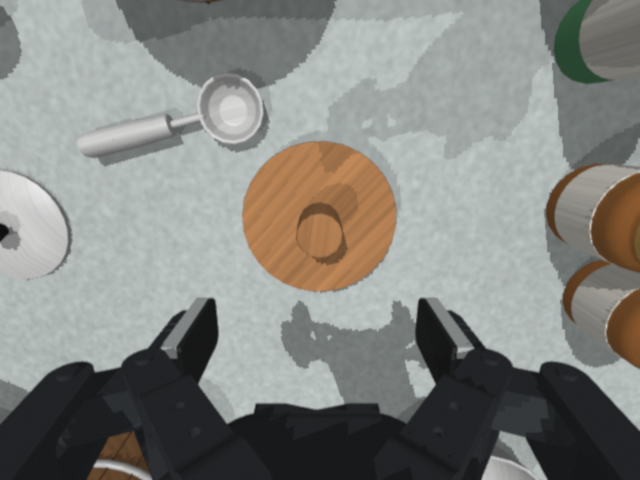

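The wrist view shows the knob at about (320,232), centred between the fingers, with free room on both sides. I'm descending to grip it.

>>> jog_arm:
  deltas:
    - {"delta_pos": [0.003, 0.001, 0.2], "yaw": 0, "fingers": 1}
    - {"delta_pos": [0.003, 0.001, 0.3], "yaw": 0, "fingers": 1}
    - {"delta_pos": [0.003, 0.001, 0.395], "yaw": 0, "fingers": 1}
    - {"delta_pos": [0.003, 0.001, 0.395], "yaw": 0, "fingers": 1}
    - {"delta_pos": [0.003, 0.001, 0.395], "yaw": 0, "fingers": 1}

```text
clock: 2.35
eef_pos: [0.6404, -0.1139, 0.0337]
tool_rot: [0.792, 0.61, 0.0, 0.0]
ft_force: [0.2, 0.3, 1.3]
grip_width: 0.0856
grasp_force: 0.0
```

```bash
python3 d.py .6403 -.111 .032
```

```text
t 2.35 p [ 0.6404 -0.1139  0.0337] q [-0.18  0.67  0.15  1.05 -0.    1.65] F [0.2 0.3 1.3] w 0.0856 g 0.0
R [[0.255, 0.967, 0.0], [0.967, -0.255, -0.0], [-0.0, 0.0, -1.0]]
[ 0.6403 -0.111   0.032 ] [ 0.0092 -0.0028  0.0058]
```

>>> jog_arm:
  deltas:
    - {"delta_pos": [0.009, -0.003, 0], "yaw": 0, "fingers": 1}
    - {"delta_pos": [0.009, -0.003, 0], "yaw": 0, "fingers": 0}
    - {"delta_pos": [0.009, -0.003, 0], "yaw": 0, "fingers": 0}
    - {"delta_pos": [0.009, -0.003, 0], "yaw": 0, "fingers": 0}
    - {"delta_pos": [0.009, -0.003, 0], "yaw": 0, "fingers": 0}
    - {"delta_pos": [0.009, -0.003, 0], "yaw": 0, "fingers": 0}
    - {"delta_pos": [0.009, -0.003, 0], "yaw": 0, "fingers": 0}
    - {"delta_pos": [0.009, -0.003, 0], "yaw": 0, "fingers": 0}

```text
clock: 3.15
eef_pos: [0.6416, -0.1095, 0.0335]
tool_rot: [0.791, 0.611, 0.001, 0.001]
ft_force: [0.9, 0.6, 5.8]
grip_width: 0.0324
grasp_force: 60.0
```

```bash
python3 d.py .6403 -.111 .22 .5148 -.2132 .22
```

```text
t 3.15 p [ 0.6416 -0.1095  0.0335] q [-0.17  0.67  0.15  1.05  0.    1.66] F [0.9 0.6 5.8] w 0.0324 g 60.0
R [[0.253, 0.968, 0.002], [0.968, -0.253, -0.0], [0.0, 0.002, -1.0]]
[ 0.6403 -0.111   0.22  ] [-0.0057 -0.0017 -0.6218]
[ 0.5148 -0.2132  0.22  ] [-0.441  -0.3204 -0.6226]
```

>>> jog_arm:
  deltas:
    - {"delta_pos": [0, 0, -0.08], "yaw": 0, "fingers": 0}
    - {"delta_pos": [0, 0, -0.2], "yaw": 0, "fingers": 0}
    - {"delta_pos": [0, 0, -0.34], "yaw": 0, "fingers": 0}
    - {"delta_pos": [0, 0, -0.48], "yaw": 0, "fingers": 0}
    - {"delta_pos": [-0.05, -0.03, -0.6], "yaw": 0.05, "fingers": 0}
    - {"delta_pos": [-0.15, -0.1, -0.62], "yaw": 0.15, "fingers": 0}
    - {"delta_pos": [-0.25, -0.18, -0.62], "yaw": 0.25, "fingers": 0}
    - {"delta_pos": [-0.35, -0.26, -0.62], "yaw": 0.35, "fingers": 0}
    - {"delta_pos": [-0.44, -0.32, -0.62], "yaw": 0.45, "fingers": 0}
    - {"delta_pos": [-0.54, -0.39, -0.62], "yaw": 0.55, "fingers": 0}
    - {"delta_pos": [-0.6, -0.44, -0.62], "yaw": 0.65, "fingers": 0}
    - {"delta_pos": [-0.65, -0.48, -0.62], "yaw": 0.65, "fingers": 0}

```text
clock: 4.35
eef_pos: [0.45, -0.2623, 0.2175]
tool_rot: [0.921, 0.39, -0.001, -0.001]
ft_force: [0.7, 0.4, -0.8]
grip_width: 0.0323
grasp_force: 60.0
```

```bash
python3 d.py .3892 -.3155 .22 .3892 -.3155 .15
```

```text
t 4.35 p [ 0.45   -0.2623  0.2175] q [-0.53  0.29  0.04  1.32 -0.    1.81] F [ 0.7  0.4 -0.8] w 0.0323 g 60.0
R [[0.695, 0.719, -0.002], [0.719, -0.695, 0.001], [-0.001, -0.002, -1.0]]
[ 0.3892 -0.3155  0.22  ] [-0.2684 -0.0223 -0.0081]
[ 0.3892 -0.3155  0.15  ] [-0.2682 -0.0218  0.2252]
```

>>> jog_arm:
  deltas:
    - {"delta_pos": [-0.1, -0.01, 0.03], "yaw": 0, "fingers": 0}
    - {"delta_pos": [-0.2, -0.02, 0.08], "yaw": 0, "fingers": 0}
    - {"delta_pos": [-0.268, -0.022, 0.14], "yaw": 0, "fingers": 0}
    - {"delta_pos": [-0.268, -0.022, 0.19], "yaw": 0, "fingers": 0}
    - {"delta_pos": [-0.268, -0.022, 0.19], "yaw": 0, "fingers": 0}
    - {"delta_pos": [-0.268, -0.022, 0.19], "yaw": 0, "fingers": 0}

```text
clock: 4.95
eef_pos: [0.3912, -0.3147, 0.161]
tool_rot: [0.92, 0.392, -0.0, -0.001]
ft_force: [0.4, 0.1, -1.4]
grip_width: 0.0323
grasp_force: 60.0
```

```bash
python3 d.py .3892 -.3155 .1215
python3 - <<'E'
from h import *
im,W,c,R,t=cam("scene"); cv2.imwrite("pics/s1.png",cv2.resize(im[150:350,50:300,::-1],None,fx=3,fy=3)[:600,:750])
im,W,c,R,t=cam("wrist"); cv2.imwrite("pics/w2.png",im[...,::-1])
m=(np.hypot(W[...,0]-.39,W[...,1]+.315)<.08)&(W[...,2]>.13)&(W[...,2]<.158);P=W[m]
# disc rim circle & plane
print(len(P),cv2.minEnclosingCircle(P[:,:2].astype(np.float32)),np.median(P,0))
E
```

```text
t 4.95 p [ 0.3912 -0.3147  0.161 ] q [-0.68  0.29 -0.12  1.17  0.    1.66] F [ 0.4  0.1 -1.4] w 0.0323 g 60.0
R [[0.693, 0.721, -0.001], [0.721, -0.693, 0.001], [-0.0, -0.002, -1.0]]
[ 0.3892 -0.3155  0.1215] [-0.0066 -0.0028  0.1316]
31921 ((0.3923981487751007, -0.31474655866622925), 0.06411653012037277) [ 0.41317135 -0.29381349  0.1500872 ]
```

View pics/s1.png

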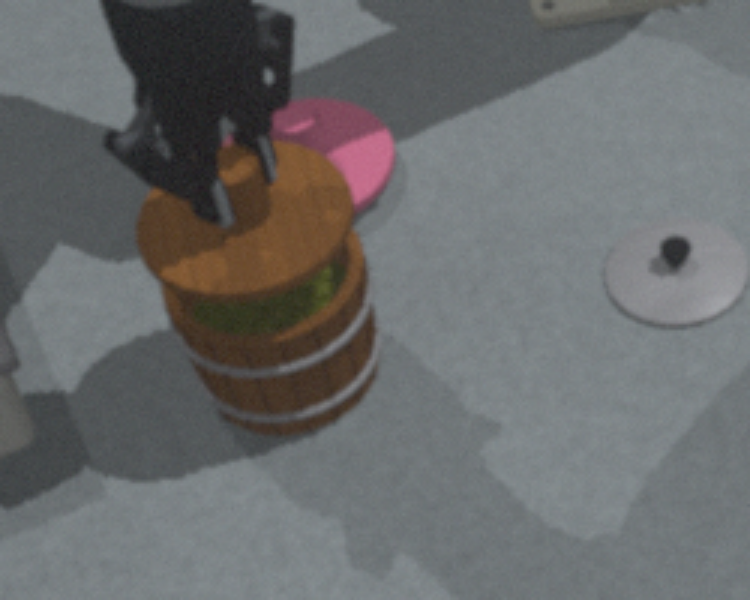

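View pics/w2.png

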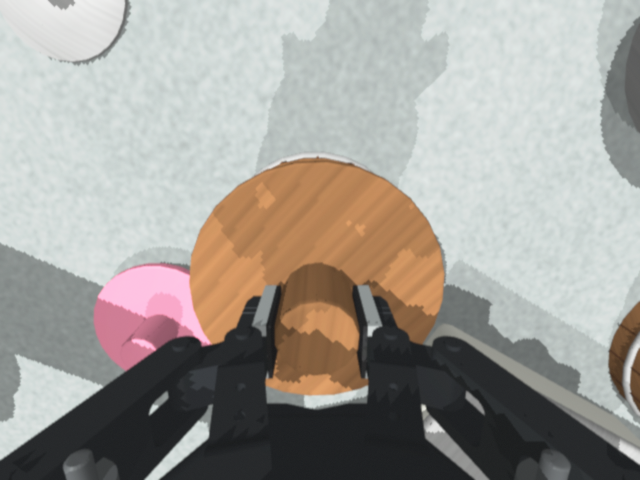

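The lid hangs level above the small tub (scene crop: disc at (245,215) over the mouth). In the wrist view the disc is centred near (317,275), about 3 mm off. I'm lowering it.

>>> jog_arm:
  deltas:
    - {"delta_pos": [-0.008, -0.005, 0.03], "yaw": 0, "fingers": 0}
    - {"delta_pos": [-0.008, -0.005, 0.06], "yaw": 0, "fingers": 0}
    - {"delta_pos": [-0.008, -0.005, 0.09], "yaw": 0, "fingers": 0}
    - {"delta_pos": [-0.008, -0.005, 0.11], "yaw": 0, "fingers": 0}
    - {"delta_pos": [-0.008, -0.005, 0.124], "yaw": 0, "fingers": 0}
    - {"delta_pos": [-0.008, -0.005, 0.124], "yaw": 0, "fingers": 0}
    - {"delta_pos": [-0.008, -0.005, 0.124], "yaw": 0, "fingers": 0}

```text
clock: 5.75
eef_pos: [0.389, -0.3159, 0.1242]
tool_rot: [0.92, 0.392, 0.0, 0.0]
ft_force: [-0.0, -0.0, -2.2]
grip_width: 0.0322
grasp_force: 60.0
```

```bash
python3 d.py .3892 -.3155 .1215
```

```text
t 5.75 p [ 0.389  -0.3159  0.1242] q [-0.68  0.32 -0.18  1.07 -0.    1.65] F [-0.  -0.  -2.2] w 0.0322 g 60.0
R [[0.693, 0.721, 0.0], [0.721, -0.693, -0.0], [0.0, 0.0, -1.0]]
[ 0.3892 -0.3155  0.1215] [ 0.0014 -0.0002  0.0092]
```

>>> jog_arm:
  deltas:
    - {"delta_pos": [0, 0, 0.008], "yaw": 0, "fingers": 0}
    - {"delta_pos": [0, 0, 0.008], "yaw": 0, "fingers": 0}
    - {"delta_pos": [0, 0, 0.008], "yaw": 0, "fingers": 1}
    - {"delta_pos": [0, 0, 0.008], "yaw": 0, "fingers": 1}
    - {"delta_pos": [0, 0, 0.008], "yaw": 0, "fingers": 1}
    - {"delta_pos": [0, 0, 0.008], "yaw": 0, "fingers": 1}
    - {"delta_pos": [0, 0, 0.008], "yaw": 0, "fingers": 1}
    - {"delta_pos": [0, 0, 0.008], "yaw": 0, "fingers": 1}
    - {"delta_pos": [0, 0, -0.1], "yaw": 0, "fingers": 1}
    - {"delta_pos": [0, 0, -0.25], "yaw": 0, "fingers": 1}
    - {"delta_pos": [0, 0, -0.33], "yaw": 0, "fingers": 1}
    - {"delta_pos": [0, 0, -0.33], "yaw": 0, "fingers": 1}

```text
clock: 6.95
eef_pos: [0.3909, -0.3174, 0.2276]
tool_rot: [0.92, 0.392, 0.002, 0.004]
ft_force: [1.4, -0.2, -0.3]
grip_width: 0.0853
grasp_force: 0.0
```

```bash
python3 - <<'E'
from h import *
im,W,c,R,t=cam("wrist")
d=np.hypot(W[...,0]-.389,W[...,1]+.315)
for a,b in((.10,.122),(.14,.165)):
    P=W[(d<.08)&(W[...,2]>a)&(W[...,2]<b)]
    print(len(P),cv2.minEnclosingCircle(P[:,:2].astype(np.float32)),np.median(P,0),np.ptp(P[:,2]))
P=W[(d<.05)&(d>.03)&(W[...,2]>.1)&(W[...,2]<.122)];A=np.c_[P[:,:2],np.ones(len(P))];print("slope",np.linalg.lstsq(A,P[:,2],rcond=None)[0])
E
python3 d.py .5 .04 .23
```

```text
17103 ((0.3899666666984558, -0.3156164288520813), 0.0641876608133316) [ 0.3973769  -0.3075127   0.11034534] 0.02194036544173668
1919 ((0.3898443281650543, -0.3155556321144104), 0.016898250207304955) [ 0.39121439 -0.31407853  0.15211946] 0.01412373327532454
slope [0.00108161 0.00163647 0.11045849]
t 7.0 p [ 0.3899 -0.3167  0.2252] q [-0.68  0.24 -0.01  1.32  0.    1.65] F [0.2 0.1 0.1] w 0.0858 g 0.0
R [[0.693, 0.721, 0.004], [0.721, -0.693, -0.003], [0.0, 0.005, -1.0]]
[0.5  0.04 0.23] [ 1.1112 -0.5597 -0.0182]
```

>>> jog_arm:
  deltas:
    - {"delta_pos": [0.814, -0.728, 0], "yaw": -0.87, "fingers": 1}
    - {"delta_pos": [0.814, -0.728, 0], "yaw": -0.87, "fingers": 1}
    - {"delta_pos": [0.814, -0.728, 0], "yaw": -0.87, "fingers": 1}
    - {"delta_pos": [0.814, -0.728, 0], "yaw": -0.87, "fingers": 1}
    - {"delta_pos": [0.814, -0.728, 0], "yaw": -0.87, "fingers": 1}
    - {"delta_pos": [0.814, -0.728, 0], "yaw": -0.87, "fingers": 1}
    - {"delta_pos": [0.814, -0.728, 0], "yaw": -0.87, "fingers": 1}
    - {"delta_pos": [0.814, -0.728, 0], "yaw": -0.87, "fingers": 1}
    - {"delta_pos": [0.814, -0.728, 0], "yaw": -0.87, "fingers": 1}

```text
clock: 7.9
eef_pos: [0.3999, 0.012, 0.222]
tool_rot: [0.735, 0.678, -0.001, -0.001]
ft_force: [-0.2, -0.7, -0.6]
grip_width: 0.0856
grasp_force: 0.0
```

```bash
python3 d.py .4135 .3378 .15
```

```text
t 7.9 p [0.3999 0.012  0.222 ] q [ 0.03  0.05 -0.25  1.28 -0.    1.68] F [-0.2 -0.7 -0.6] w 0.0856 g 0.0
R [[0.081, 0.997, -0.002], [0.997, -0.081, -0.001], [-0.001, -0.002, -1.0]]
[0.4135 0.3378 0.15  ] [ 1.0864 -0.0419  0.2394]
```

>>> jog_arm:
  deltas:
    - {"delta_pos": [1, -0.04, 0.24], "yaw": -0.8, "fingers": 1}
    - {"delta_pos": [1, -0.04, 0.24], "yaw": -0.8, "fingers": 1}
    - {"delta_pos": [1, -0.04, 0.24], "yaw": -0.8, "fingers": 1}
    - {"delta_pos": [1, -0.04, 0.24], "yaw": -0.8, "fingers": 1}
    - {"delta_pos": [1, -0.04, 0.24], "yaw": -0.8, "fingers": 1}
    - {"delta_pos": [1, -0.04, 0.24], "yaw": -0.8, "fingers": 1}
    - {"delta_pos": [1, -0.04, 0.24], "yaw": -0.8, "fingers": 1}
    - {"delta_pos": [1, -0.04, 0.24], "yaw": -0.8, "fingers": 1}
    - {"delta_pos": [1, -0.04, 0.24], "yaw": -0.8, "fingers": 1}

```text
clock: 8.8
eef_pos: [0.4138, 0.3097, 0.1507]
tool_rot: [0.491, 0.871, -0.001, -0.0]
ft_force: [-0.5, -0.3, 0.2]
grip_width: 0.0851
grasp_force: 0.0
```

```bash
python3 - <<'E'
from h import *
im,W,c,R,t=cam("wrist"); cv2.imwrite("pics/w3.png",im[...,::-1])
P=W[(W[...,2]>.056)&(W[...,2]<.072)&(np.hypot(W[...,0]-.4135,W[...,1]-.3378)<.035)]
print(len(P),cv2.minEnclosingCircle(P[:,:2].astype(np.float32)),np.median(P,0))
E
python3 d.py .4135 .3378 .1 .4135 .3378 .033
```

```text
1817 ((0.41564881801605225, 0.33994734287261963), 0.017102375626564026) [0.41466442 0.34085559 0.06381519]
t 8.85 p [0.4139 0.3095 0.1512] q [ 0.64  0.32 -0.1   1.15 -0.    1.67] F [-0.1 -1.1  0.3] w 0.0855 g 0.0
R [[-0.517, 0.856, -0.001], [0.856, 0.517, -0.001], [-0.001, -0.001, -1.0]]
[0.4135 0.3378 0.1   ] [0.0815 0.0476 0.1705]
[0.4135 0.3378 0.033 ] [0.0817 0.0478 0.3938]
```

View pics/w3.png

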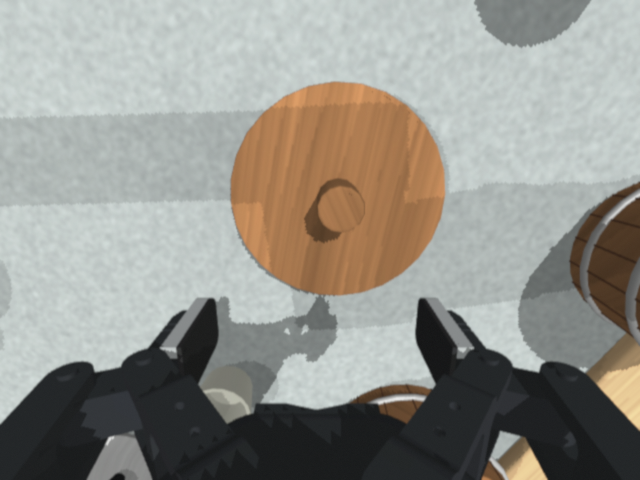

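The wrist view shows the large lid's knob at about (341,210), roughly 30 mm ahead of the tool. I'll shift over it first, then descend.

>>> jog_arm:
  deltas:
    - {"delta_pos": [0.083, 0.052, 0.05], "yaw": 0, "fingers": 1}
    - {"delta_pos": [0.083, 0.052, 0.1], "yaw": 0, "fingers": 1}
    - {"delta_pos": [0.083, 0.052, 0.22], "yaw": 0, "fingers": 1}
    - {"delta_pos": [0.083, 0.052, 0.32], "yaw": 0, "fingers": 1}
    - {"delta_pos": [0.083, 0.052, 0.393], "yaw": 0, "fingers": 1}
    - {"delta_pos": [0.083, 0.052, 0.393], "yaw": 0, "fingers": 1}
    - {"delta_pos": [0.083, 0.052, 0.393], "yaw": 0, "fingers": 0}
    - {"delta_pos": [0.083, 0.052, 0.393], "yaw": 0, "fingers": 0}
    - {"delta_pos": [0.083, 0.052, 0.393], "yaw": 0, "fingers": 0}
    - {"delta_pos": [0.083, 0.052, 0.393], "yaw": 0, "fingers": 0}
    - {"delta_pos": [0.083, 0.052, 0.393], "yaw": 0, "fingers": 0}
    - {"delta_pos": [0.083, 0.052, 0.393], "yaw": 0, "fingers": 0}

```text
clock: 10.05
eef_pos: [0.4149, 0.3415, 0.0351]
tool_rot: [0.49, 0.871, 0.001, 0.001]
ft_force: [-0.8, -2.2, 6.1]
grip_width: 0.0326
grasp_force: 60.0
```

```bash
python3 d.py .4145 .339 .22 .6173 .1412 .22
```

```text
t 10.05 p [0.4149 0.3415 0.0351] q [ 0.69  0.48 -0.2   0.89 -0.    1.71] F [-0.8 -2.2  6.1] w 0.0326 g 60.0
R [[-0.519, 0.855, 0.002], [0.855, 0.519, 0.001], [-0.0, 0.003, -1.0]]
[0.4145 0.339  0.22  ] [-0.0064 -0.0038 -0.6162]
[0.6173 0.1412 0.22  ] [-0.9208  0.232  -0.6155]
```

>>> jog_arm:
  deltas:
    - {"delta_pos": [0, 0, -0.06], "yaw": 0, "fingers": 0}
    - {"delta_pos": [0, 0, -0.17], "yaw": 0, "fingers": 0}
    - {"delta_pos": [0, 0, -0.3], "yaw": 0, "fingers": 0}
    - {"delta_pos": [0, 0, -0.43], "yaw": 0, "fingers": 0}
    - {"delta_pos": [-0.03, 0.01, -0.55], "yaw": 0.02, "fingers": 0}
    - {"delta_pos": [-0.12, 0.03, -0.61], "yaw": 0.07, "fingers": 0}
    - {"delta_pos": [-0.23, 0.06, -0.61], "yaw": 0.14, "fingers": 0}
    - {"delta_pos": [-0.35, 0.09, -0.61], "yaw": 0.22, "fingers": 0}
    - {"delta_pos": [-0.47, 0.12, -0.61], "yaw": 0.3, "fingers": 0}
    - {"delta_pos": [-0.59, 0.15, -0.61], "yaw": 0.38, "fingers": 0}
    - {"delta_pos": [-0.69, 0.175, -0.61], "yaw": 0.45, "fingers": 0}
    - {"delta_pos": [-0.75, 0.19, -0.61], "yaw": 0.5, "fingers": 0}

```text
clock: 11.25
eef_pos: [0.5804, 0.1762, 0.2156]
tool_rot: [0.653, 0.758, -0.001, -0.0]
ft_force: [0.2, 0.4, -3.5]
grip_width: 0.0323
grasp_force: 60.6
```

```bash
python3 d.py .6173 .1412 .22 .6173 .1412 .163
```

```text
t 11.25 p [0.5804 0.1762 0.2156] q [ 0.29  0.46  0.29  1.39 -0.    1.72] F [ 0.2  0.4 -3.5] w 0.0323 g 60.6
R [[-0.148, 0.989, -0.001], [0.989, 0.148, -0.001], [-0.001, -0.001, -1.0]]
[0.6173 0.1412 0.22  ] [-0.1335  0.1042 -0.0148]
[0.6173 0.1412 0.163 ] [-0.1334  0.1044  0.1752]
```

>>> jog_arm:
  deltas:
    - {"delta_pos": [-0.08, 0.06, 0], "yaw": 0, "fingers": 0}
    - {"delta_pos": [-0.133, 0.104, 0.04], "yaw": 0, "fingers": 0}
    - {"delta_pos": [-0.133, 0.104, 0.1], "yaw": 0, "fingers": 0}
    - {"delta_pos": [-0.133, 0.104, 0.15], "yaw": 0, "fingers": 0}
    - {"delta_pos": [-0.133, 0.104, 0.175], "yaw": 0, "fingers": 0}
    - {"delta_pos": [-0.133, 0.104, 0.175], "yaw": 0, "fingers": 0}
    - {"delta_pos": [-0.133, 0.104, 0.175], "yaw": 0, "fingers": 0}

```text
clock: 11.95
eef_pos: [0.6163, 0.144, 0.1639]
tool_rot: [0.651, 0.759, 0.0, -0.0]
ft_force: [0.1, 0.3, -3.4]
grip_width: 0.0325
grasp_force: 60.8
```

```bash
python3 d.py .6173 .1412 .123
python3 - <<'E'
from h import *
im,W,c,R,t=cam("wrist"); cv2.imwrite("pics/w4.png",im[...,::-1])
d=np.hypot(W[...,0]-.617,W[...,1]-.141)
P=W[(d<.1)&(W[...,2]>.135)&(W[...,2]<.16)]
print(len(P),cv2.minEnclosingCircle(P[:,:2].astype(np.float32)),np.median(P,0))
P=P[np.hypot(P[:,0]-.617,P[:,1]-.141)>.03];A=np.c_[P[:,:2],np.ones(len(P))];print("slope",np.linalg.lstsq(A,P[:,2],rcond=None)[0])
E
```

```text
t 11.95 p [0.6163 0.144  0.1639] q [0.23 0.54 0.27 1.3  0.   1.65] F [ 0.1  0.3 -3.4] w 0.0325 g 60.8
R [[-0.153, 0.988, -0.0], [0.988, 0.153, 0.0], [0.0, -0.0, -1.0]]
[0.6173 0.1412 0.123 ] [-0.0097  0.0017  0.1364]
61157 ((0.6173418760299683, 0.14328214526176453), 0.08695540577173233) [0.61163058 0.17373905 0.15058586]
slope [-0.00029487  0.00037952  0.15069649]
```

View pics/w4.png

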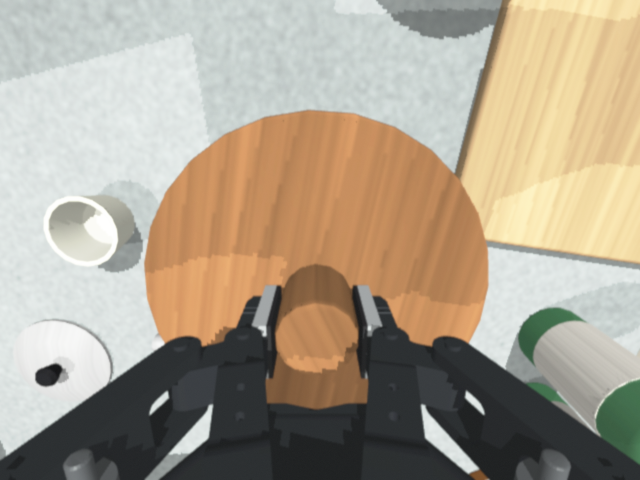

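The wrist view shows the large lid level, with its disc around (316,280) and its centre 2 mm off the mouth. I'm lowering and releasing it.

>>> jog_arm:
  deltas:
    - {"delta_pos": [-0.007, 0, 0.03], "yaw": 0, "fingers": 0}
    - {"delta_pos": [-0.007, 0, 0.06], "yaw": 0, "fingers": 0}
    - {"delta_pos": [-0.007, 0, 0.09], "yaw": 0, "fingers": 0}
    - {"delta_pos": [-0.007, 0, 0.11], "yaw": 0, "fingers": 0}
    - {"delta_pos": [-0.007, 0, 0.125], "yaw": 0, "fingers": 0}
    - {"delta_pos": [-0.007, 0, 0.132], "yaw": 0, "fingers": 0}
    - {"delta_pos": [-0.007, 0, 0.132], "yaw": 0, "fingers": 0}
    - {"delta_pos": [-0.007, 0, 0.132], "yaw": 0, "fingers": 0}

```text
clock: 12.8
eef_pos: [0.6171, 0.1415, 0.1244]
tool_rot: [0.651, 0.759, 0.0, 0.0]
ft_force: [0.4, -0.4, -4.3]
grip_width: 0.0326
grasp_force: 60.8
```

```bash
python3 d.py .6173 .1412 .123
```

```text
t 12.8 p [0.6171 0.1415 0.1244] q [0.23 0.56 0.21 1.21 0.   1.64] F [ 0.4 -0.4 -4.3] w 0.0326 g 60.8
R [[-0.152, 0.988, 0.001], [0.988, 0.152, 0.0], [0.0, 0.001, -1.0]]
[0.6173 0.1412 0.123 ] [-0.0011  0.0004  0.0048]
```

>>> jog_arm:
  deltas:
    - {"delta_pos": [0, 0, 0.004], "yaw": 0, "fingers": 0}
    - {"delta_pos": [0, 0, 0.004], "yaw": 0, "fingers": 0}
    - {"delta_pos": [0, 0, 0.004], "yaw": 0, "fingers": 1}
    - {"delta_pos": [0, 0, 0.004], "yaw": 0, "fingers": 1}
    - {"delta_pos": [0, 0, 0.004], "yaw": 0, "fingers": 1}
    - {"delta_pos": [0, 0, 0.004], "yaw": 0, "fingers": 1}
    - {"delta_pos": [0, 0, 0.004], "yaw": 0, "fingers": 1}
    - {"delta_pos": [0, 0, 0.004], "yaw": 0, "fingers": 1}
    - {"delta_pos": [0, 0, -0.1], "yaw": 0, "fingers": 1}
    - {"delta_pos": [0, 0, -0.25], "yaw": 0, "fingers": 1}
    - {"delta_pos": [0, 0, -0.33], "yaw": 0, "fingers": 1}
    - {"delta_pos": [0, 0, -0.33], "yaw": 0, "fingers": 1}

```text
clock: 14.0
eef_pos: [0.6193, 0.142, 0.2286]
tool_rot: [0.651, 0.759, 0.004, 0.003]
ft_force: [0.9, 0.5, 0.8]
grip_width: 0.0853
grasp_force: 0.0
```

```bash
python3 d.py
python3 - <<'E'
from h import *
im,W,c,R,t=cam("wrist")
def chk(W,x,y,r):
    d=np.hypot(W[...,0]-x,W[...,1]-y)
    for a,b in((.102,.12),(.14,.165)):
        P=W[(d<r+.015)&(W[...,2]>a)&(W[...,2]<b)]; print(len(P),cv2.minEnclosingCircle(P[:,:2].astype(np.float32)),np.median(P,0))
    P=W[(d<r-.01)&(d>.03)&(W[...,2]>.1)&(W[...,2]<.125)];A=np.c_[P[:,:2],np.ones(len(P))];print("slope",np.linalg.lstsq(A,P[:,2],rcond=None)[0])
chk(W,.617,.141,.087)
im,W,c,R,t=cam("top"); chk(W,.389,-.3155,.064); cv2.imwrite("pics/top2.png",im[...,::-1])
E
```

```text
t 14.0 p [0.6193 0.142  0.2286] q [0.23 0.51 0.4  1.45 0.   1.64] F [0.9 0.5 0.8] w 0.0853 g 0.0
R [[-0.152, 0.988, 0.01], [0.988, 0.152, 0.002], [0.001, 0.01, -1.0]]
33214 ((0.6181802749633789, 0.1403854787349701), 0.08688098192214966) [0.61561507 0.15265453 0.11066417]
1905 ((0.6181848645210266, 0.14065779745578766), 0.017045265063643456) [0.61779143 0.14264786 0.15244008]
slope [0.00095399 0.0013406  0.10989059]
3775 ((0.38749831914901733, -0.3168981075286865), 0.06436321139335632) [ 0.38621857 -0.31233963  0.10970738]
347 ((0.3873562216758728, -0.31646597385406494), 0.01705217733979225) [ 0.38752266 -0.31487387  0.15156978]
slope [ 0.00170261 -0.00194162  0.1084743 ]
```

View pics/top2.png

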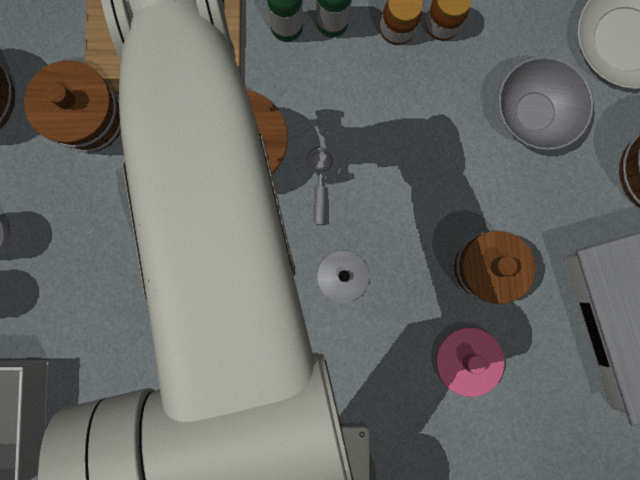

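The small lid sits on its tub at (497,267). The large lid shows under the arm at about (262,130). Both are flat at disc height 0.110 m and within 3 mm of centre, and the pink lid is untouched. I'm handing in.

```bash
python3 -c "
from workcell import bot
print(bot.job_done())"
```

```text
the job is handed in; nothing more can be done
None
```

Both wooden lids are on their own tubs, flat on the rim and within about 3 mm of centre by camera; the job was handed in at about 14 s of the 58 s limit, and no verdict was returned.

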